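Load a can into the gravity can chute

TASK

Take the long can that lies on the wooden rest and feed it into the sloping can chute: turn it crosswise to the slope like the can already stored there, lower it between the side walls at the high, empty end until it is on or just above the floor, and let go so that it rolls down by itself and comes to rest against the stored can. Leave the short can on the rest and the steel bottle where they are.

Things in the scene. Friction and masses are not known exactly. Their poses are not given: they have to be found in the camera images.
- long_can_mid (a point): Centre of the can to load: round, 58 mm diameter, 100 mm long, paper-white label, steel ends, about 0.3 kg. It lies on its side, own y axis along its length (ends alike; may be rolled about it), centre 41 mm above the counter, on a fixed oak rest 20 mm high whose two low rails keep it from rolling. Free room for fingers on both long sides from 20 mm above the counter up.
- chute_load (a point): Where a can's centre lies, crosswise on the chute floor at the high end, 87 mm above the counter. Level x points to the open high end (floor runs on 75 mm), y across (can's length goes along y, either way), z up. Fixed chute, open on top; floor falls 8 degrees toward -x; 124 mm between walls 40 mm high. A can let go here rolls to x -137, z -19 mm, against the stored can of the same kind.
- short_can_mid (a point): Centre of the other can on the same oak rest (100 x 270 mm): same look and diameter (58 mm) but only 60 mm long. It lies in line with the long can, end to end, gap about 50 mm, on either side of it. Not to be loaded.
- flask: Steel drinking bottle with a dark twist cap, 68 mm in diameter, 200 mm tall, standing loose on the counter just beyond the gap between the rest and the chute, with a lime-green snack cup and a glass ramekin behind it to either side. Origin at the centre of its underside. Not to be disturbed.
Things that resemble listed ones, but are neither listed nor needed, are in the scene too. Leave any red or turquoise look-alike of the part that bears long_can_mid alone.

How it is judged:
By the outcome, as a careful person would: the job done as asked, in the order asked, and still so for the second after the job is handed in, with the robot touching nothing.
It also fails if it takes over 40 s, if anything falls off the work surface, if the arm or the gripper's body presses on something with over 40 N, if the wrist force passes 120 N, or if a joint passes its speed limit or range.

ROBOT

A 6-joint arm with a two-finger parallel gripper is mounted at the origin on the work surface. World frame = base frame: x ahead of the robot, y to its left, z up, the work surface at z = 0. Lengths are in m, angles in degrees, forces in N, time in s.
With the tool pointing down it reaches from about 0.325 to 0.9 m from the base axis. Payload 3.5 kg.
Tool frame: the origin (TCP) lies on the centre line of the jaws, within the pads' length; the fingertips stand 17 mm ahead of it and the grasp point (between the pads) lies 2 mm behind it; z points along the fingers, x is the direction in which the jaws open and shut, and the axes are right-handed (so a half turn about z gives the same grasp; the last joint's range is limited). The gripper opens to 85 mm and grips with 20 to 120 N. Pads are 22 mm wide; open, the fingers measure 114 mm over their backs; the gripper's body (76 mm by 85 mm) begins 54 mm behind the grasp point. The pads swing forward as they close: fully open they stand 13 mm farther back than shut.
Start: joints at [-5.924, 15.837, -1.513, 72.651, 0, 84.076], TCP at [0.625, -0, 0.248] pointing down, gripper open.
Joint ranges: [-178.77, 178.77], [-48.84, 107.48], [-61.69, 71.31], [-111.58, 123.2], [-90, 87.43], [-180, 180]. Speed limits (degrees/s): [147.25, 147.25, 180, 180, 180, 180].

INTERFACE

Orientations are given as a 3x3 rotation matrix whose columns are the frame's x, y, z axes.
In Python, from plant import env gives the robot as it stands.
- The arm moves only by the tool arm_command, never from a script. Its argument "motion" is a list of rows, each a list of 7 numbers: the gripper command: -1 is fully open, 1 is shut, values between are in proportion, then the shift along the tool's x, y, z in mm, then the turn, a rotation vector about the tool's x, y, z in degrees. A call has 1 to 20 rows; each row is the pose to reach, as a shift and turn from the pose commanded when the call began, along the tool's axes at that moment; what a row does not reach only later rows make up. A row lasts 1/10 s, in which the tool goes at most 50 mm and 8.59 degrees, less where a joint would pass 70% of its speed; a pose out of reach is approached as far as the arm can. A call with a gripper value outside its range is refused whole. The fingers move at their own pace and stop on an object; "grip_force" is the grip in N (left out, the last holds). Time passes only in rows, so rows that repeat a pose let the fingers close. It gives the time, the measured TCP pose, the force and the opening at its end, in the units of the state.
- env.get_state(): the state, without advancing time (a new reading comes with each control period).
- env.capture(name): name is "scene" or "side" or "wrist"; returns a dict with "image" (384x512x3 uint8, red, green, blue), "fov_y" (degrees; the focal length in pixels is half the picture's height over the tangent of half this angle, whatever the lens; pixels are square), "cx", "cy" (the principal point, pixels), "dist" ([k1, k2, p1, p2, k3] as OpenCV has them; the pictures are not rectified), "R" (3x3) and "t" (3): a world point X has camera coordinates R X + t; the wrist camera has in their place "T_tool_cam" (4x4, takes a point from camera to tool coordinates, whose origin is the TCP and whose axes are the tool frame's). Camera axes: x right, y down, z forward; pixel columns grow to the right and rows downward; lengths in m; the calibration is good to about 2 mm. A picture is of the moment at which its call begins: read the wrist's pose just before it. There is no depth.
- env.finish_job(): hands the job in, once; it reports no verdict.
The state is a dict: "time": time; "joint_positions": joint angles; "dq": joint speeds; "effort": joint torques, N m; "eef_pos": TCP position; "ee_rot": TCP orientation; "wrist_force": force on the tool from outside, world axes, zero at the start; "moment": the same for the moment, N m; "grip_width": finger opening in m.
Only numpy, scipy, OpenCV 4.12 (cv2) and the standard library are available. Lean on these libraries where they do the work, as an engineer would, in place of code of your own. Each camera call takes 0.05 s, during which the arm holds its last target. There are 200 camera calls.

## Working session

There is one attempt and no reset: what is moved stays moved. The work goes in short steps, Python scripts to look and compute and a tool call to move; the robot and the scene stay as the last step left them, time stands still between calls to the robot, and variables do not carry over. Pictures are saved under pics/ and viewed, about 8 in all and at most 12, crops included, and the job is handed in when it is done.

Besides the shell and the picture viewer there is one more tool, called after "Call:" by a JSON object that holds its "method" and its "body". arm_command: Moves the arm, as the interface text tells. Its arguments: {"type":"object","properties":{"motion":{"type":"array"},"grip_force":{"type":"number"}},"required":["motion"]}

```bash
mkdir -p pics
cat > h.py <<'E'
import numpy as np, cv2
from plant import env
def cap(n,f):
    s=env.get_state(); c=env.capture(n); 
    if n=="wrist":
        T=np.array(c["T_tool_cam"]); Rt=np.array(s["ee_rot"]); 
        Rwc=Rt@T[:3,:3]; p=Rt@T[:3,3]+np.array(s["eef_pos"])
        c["R"]=Rwc.T; c["t"]=-Rwc.T@p
    cv2.imwrite(f"pics/{f}.png",c["image"][:,:,::-1]); np.save(f"pics/{f}.npy",c,allow_pickle=True); return c
def K(c):
    f=192/np.tan(np.radians(c["fov_y"])/2); return np.array([[f,0,c["cx"]],[0,f,c["cy"]],[0,0,1.]])
def ray(c,px):
    u=cv2.undistortPoints(np.array([[px]],float),K(c),np.array(c["dist"],float))[0,0]
    R=np.array(c["R"]);t=np.array(c["t"]); return -R.T@t, R.T@np.array([u[0],u[1],1.])
def atz(c,px,z):
    o,d=ray(c,px); return o+d*(z-o[2])/d[2]
def proj(c,X):
    R=np.array(c["R"]); return cv2.projectPoints(np.array(X,float).reshape(-1,1,3),cv2.Rodrigues(R)[0],np.array(c["t"],float),K(c),np.array(c["dist"],float))[0][:,0]
def load(f): return np.load(f"pics/{f}.npy",allow_pickle=True).item()
E
python3 - <<'E'
from h import *
for n in("scene","side","wrist"):
    c=cap(n,n+"0"); print(n,(-np.array(c["R"]).T@np.array(c["t"])).round(3),np.array(c["R"])[2].round(2))
ims=[load(n+"0")["image"] for n in("scene","side")]
s=env.get_state(); print(s["time"],s["eef_pos"],np.array(s["ee_rot"]).round(3).tolist(),s["grip_width"])
E
```

```text
scene [ 0.946 -0.298  0.732] [-0.49  0.38 -0.79]
side [ 0.305 -0.422  0.568] [ 0.32  0.63 -0.71]
wrist [0.625 0.073 0.374] [-0.   -0.29 -0.96]
0.15 [6.24440229e-01 4.08469898e-05 2.47400976e-01] [[1.0, -0.0, -0.002], [-0.0, -1.0, 0.0], [-0.002, -0.0, -1.0]] 0.08502743966089968
```

View pics/scene0.png

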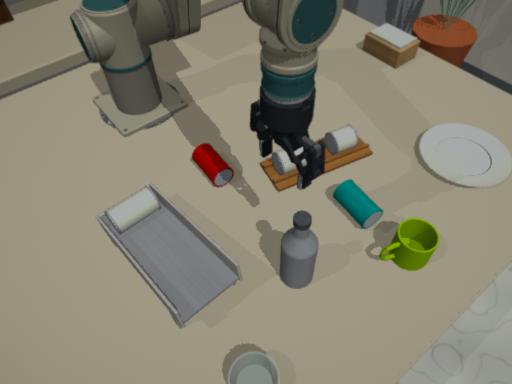

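View pics/wrist0.png

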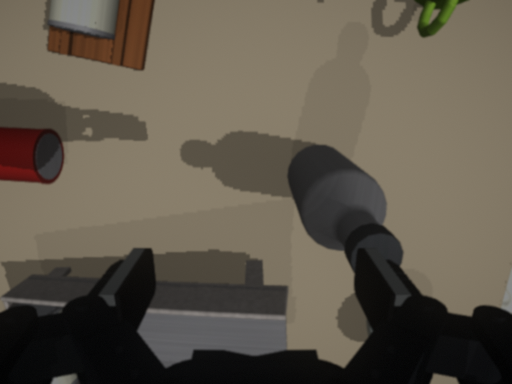

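View pics/side0.png

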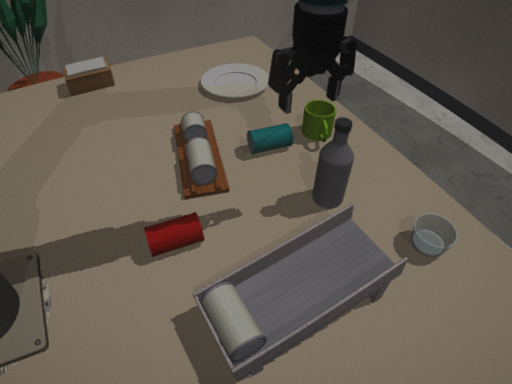

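The long can is the nearer one on the rest in the side view, at about (201,160), and the short can is at (193,125). The chute's stored can is at (233,320), and the high open end is near (375,250). The bottle is at (333,170). In the wrist view the end of the rest is at top left, with the chute at the bottom.

I'll zoom in to get precise features.

Run:
```python
from h import *
im=load("side0")["image"][:,:,::-1]
a=cv2.resize(im[205:365,192:408],None,fx=3.7,fy=3.7,interpolation=cv2.INTER_CUBIC)
for i in range(200,408,20): cv2.putText(a,str(i),(int((i-192)*3.7),10),0,.35,(0,255,255),1); cv2.line(a,(int((i-192)*3.7),0),(int((i-192)*3.7),592),(0,120,120),1)
for i in range(220,365,20): cv2.putText(a,str(i),(0,int((i-205)*3.7)),0,.35,(0,255,255),1); cv2.line(a,(0,int((i-205)*3.7)),(800,int((i-205)*3.7)),(0,120,120),1)
cv2.imwrite("pics/chz.png",a)
a=cv2.resize(im[100:200,165:240],None,fx=6,fy=6,interpolation=cv2.INTER_CUBIC)
for i in range(170,240,10): cv2.putText(a,str(i),(int((i-165)*6),10),0,.35,(0,255,255),1); cv2.line(a,(int((i-165)*6),0),(int((i-165)*6),600),(0,120,120),1)
for i in range(110,200,10): cv2.putText(a,str(i),(0,int((i-100)*6)),0,.35,(0,255,255),1); cv2.line(a,(0,int((i-100)*6)),(800,int((i-100)*6)),(0,120,120),1)
cv2.imwrite("pics/rz.png",a)
```

```text
(no output)
```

View pics/chz.png

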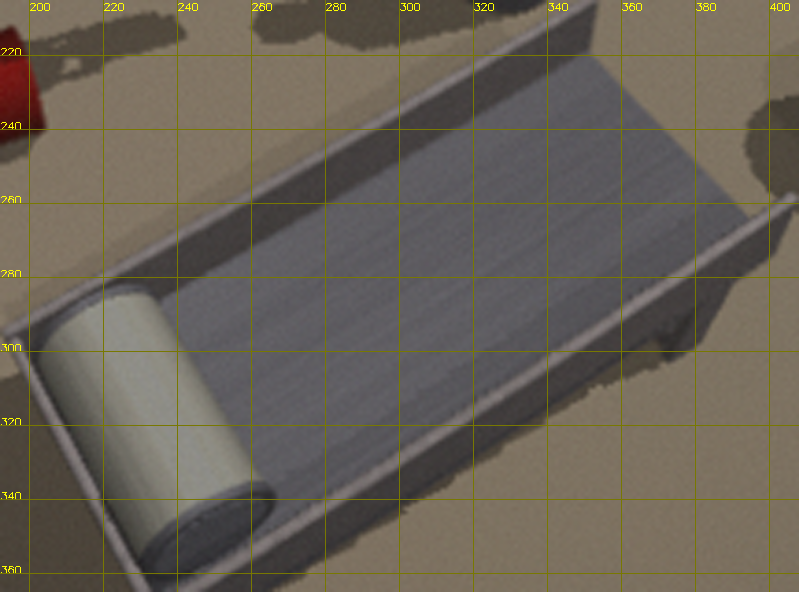

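View pics/rz.png

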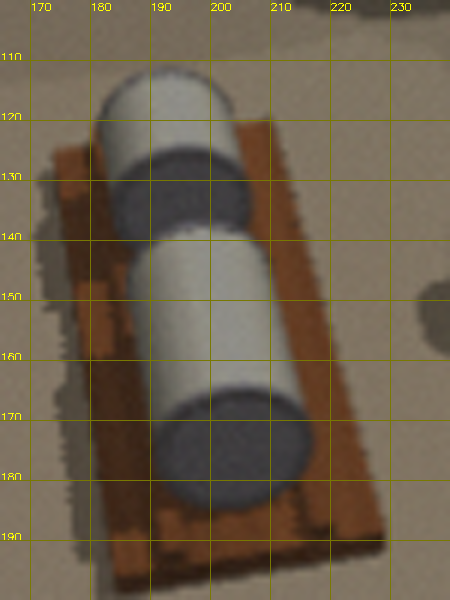

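```bash
cat > fit.py <<'E'
from h import *
from scipy.optimize import least_squares
c=load("side0"); s=np.sin(np.radians(8)); co=np.cos(np.radians(8)); n=np.array([-s,0,co]);u=np.array([co,0,s])
A=atz(c,(203.8,174.7),.041);B=atz(c,(195.3,132.8),.041);d=B-A;print("A",A,"B",B,np.linalg.norm(d))
d/=np.linalg.norm(d);print("long mid",A+.05*d,"axis yaw",np.degrees(np.arctan2(d[1],d[0])))
base=-.029*n
def fl(x,y,h): return base+u*((x-base[0])/co)+np.array([0,y,0])+n*h
st=np.array([-.1944,0,-.027])
def pts(L):
    return np.array([fl(L,.062,0),fl(L,.062,.04),fl(L,-.062,.04),st+[0,-.05,0]]),np.array([(352,220),(353,206),(404,259),(248,349)])
def tf(p,X):
    a=p[2]; return np.array([[np.cos(a),-np.sin(a),0],[np.sin(a),np.cos(a),0],[0,0,1]])@X.T+np.array([[p[0]],[p[1]],[.087]])
def res(p):
    X,m=pts(p[3]); return np.append((proj(c,tf(p,X).T)-m).ravel(),(p[3]-.075)/.004)
r=least_squares(res,[.6,-.2,.5,.075],x_scale=[.1,.1,.3,.01]);p=r.x
print("chute",p[:2],np.degrees(p[2]),p[3],r.fun.round(1))
def cyl(o,ax,L,r=.029):
    ax=np.array(ax,float);e1=np.cross(ax,[0,0,1.]);e1/=np.linalg.norm(e1);e2=np.cross(e1,ax);t=np.linspace(0,2*np.pi,40)
    return [o+sg*ax*L/2+r*(np.outer(np.cos(t),e1)+np.outer(np.sin(t),e2)) for sg in(-1,1)]
def overlay(c,lm,d,p,f):
    im=c["image"][:,:,::-1].copy(); im=cv2.resize(im,None,fx=1.5,fy=1.5,interpolation=cv2.INTER_CUBIC)
    yx=np.array([-np.sin(p[2]),np.cos(p[2]),0])
    P=cyl(lm,d,.1)+cyl(lm+d*.13,d,.06)+cyl(tf(p,st[None])[:,0],yx,.1)
    P+=[tf(p,np.array([fl(p[3],y,0),fl(p[3],y,.04),fl(-.23,y,.04),fl(-.23,y,0),fl(p[3],y,0)])).T for y in(-.062,.062)]
    for q in P: cv2.polylines(im,[np.round(proj(c,q)*1.5*8+2).astype(int)],False,(0,255,0),1,cv2.LINE_AA,3)
    cv2.imwrite(f"pics/{f}.png",im); return im
E
python3 - <<'E'
from fit import *
lm=A+.05*d; a=overlay(c,lm,d,p,"ov1");b=overlay(load("scene0"),lm,d,p,"ov2")
cv2.imwrite("pics/ov.png",np.hstack([a[140:570,:].copy()[:,200:620],b[150:580,120:500]]))
E
```

```text
A [0.46457793 0.12366651 0.041     ] B [0.49973535 0.27344005 0.041     ] 0.1538445836421516
long mid [0.47600421 0.17234341 0.041     ] axis yaw 76.78972183389992
chute [ 0.57755587 -0.19902972] 1.8618015322324228 0.07728210593669152 [-0.8 -0.2  0.4  0.4  0.2  0.1  0.1 -0.2  0.6]Traceback (most recent call last):
  File "<stdin>", line 3, in <module>
    return _nx.concatenate(arrs, 1, dtype=dtype, casting=casting)
           ~~~~~~~~~~~~~~~^^^^^^^^^^^^^^^^^^^^^^^^^^^^^^^^^^^^^^^
ValueError: all the input array dimensions except for the concatenation axis must match exactly, but along dimension 0, the array at index 0 has size 430 and the array at index 1 has size 426
```

Run:
```python
from fit import *
lm=A+.05*d; a=overlay(c,lm,d,p,"ov1");b=overlay(load("scene0"),lm,d,p,"ov2")
cv2.imwrite("pics/ov.png",np.hstack([a[140:570,200:620],b[146:576,120:500]]))
```

```text
A [0.46457793 0.12366651 0.041     ] B [0.49973535 0.27344005 0.041     ] 0.1538445836421516
long mid [0.47600421 0.17234341 0.041     ] axis yaw 76.78972183389992
chute [ 0.57755587 -0.19902972] 1.8618015322324228 0.07728210593669152 [-0.8 -0.2  0.4  0.4  0.2  0.1  0.1 -0.2  0.6]
```

View pics/ov.png

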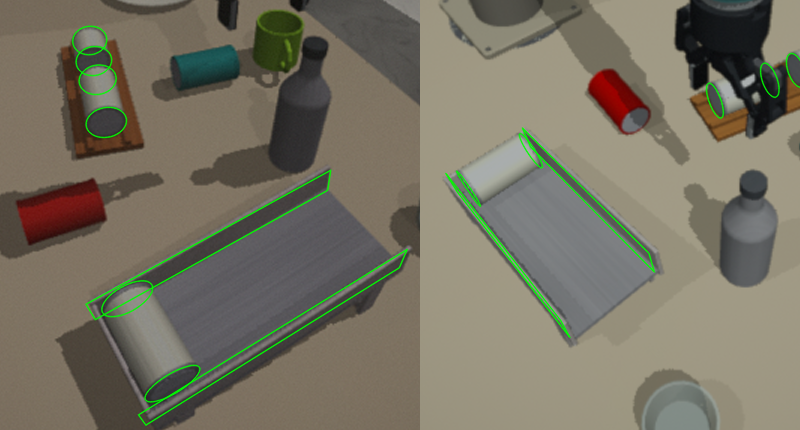

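The chute fits with sub-pixel residuals in the side view: load point (0.578, -0.199), yaw 1.9°. The overlay is within a few pixels in the scene view. The green ellipses also match the cans on the rest, with the long can at (0.476, 0.172) and its axis at 76.8°. Next I'll move above it and check with the wrist camera.

Call:
{"method": "arm_command", "body": {"motion": [[-1, -10, -12, 0, 0, 0, 2], [-1, -35, -40, 5, 0, 0, 5], [-1, -65, -75, 12, 0, 0, 8], [-1, -95, -110, 20, 0, 0, 10], [-1, -122, -142, 30, 0, 0, 12], [-1, -140, -162, 40, 0, 0, 13], [-1, -148, -172, 47, 0, 0, 13.2], [-1, -148, -172, 47, 0, 0, 13.2], [-1, -148, -172, 47, 0, 0, 13.2]]}}

```text
time: 1.05
eef_pos: [0.4779, 0.1716, 0.2015]
ee_rot: [[0.974, -0.228, 0.001], [-0.228, -0.974, -0.0], [0.001, 0.0, -1.0]]
wrist_force: [0.0, -0.8, 0.6]
grip_width: 0.0853
```

Run:
```python
from fit import *
w=cap("wrist","w1"); lm=A+.05*d; overlay(w,lm,d,p,"ow1")
s=env.get_state(); print(s["time"],s["eef_pos"],np.array(s["ee_rot"]).round(3).tolist())
```

```text
A [0.46457793 0.12366651 0.041     ] B [0.49973535 0.27344005 0.041     ] 0.1538445836421516
long mid [0.47600421 0.17234341 0.041     ] axis yaw 76.78972183389992
chute [ 0.57755587 -0.19902972] 1.8618015322324228 0.07728210593669152 [-0.8 -0.2  0.4  0.4  0.2  0.1  0.1 -0.2  0.6]
1.1 [0.47847529 0.17142642 0.20183023] [[0.973, -0.229, 0.002], [-0.229, -0.973, -0.0], [0.002, -0.0, -1.0]]
```

View pics/ow1.png

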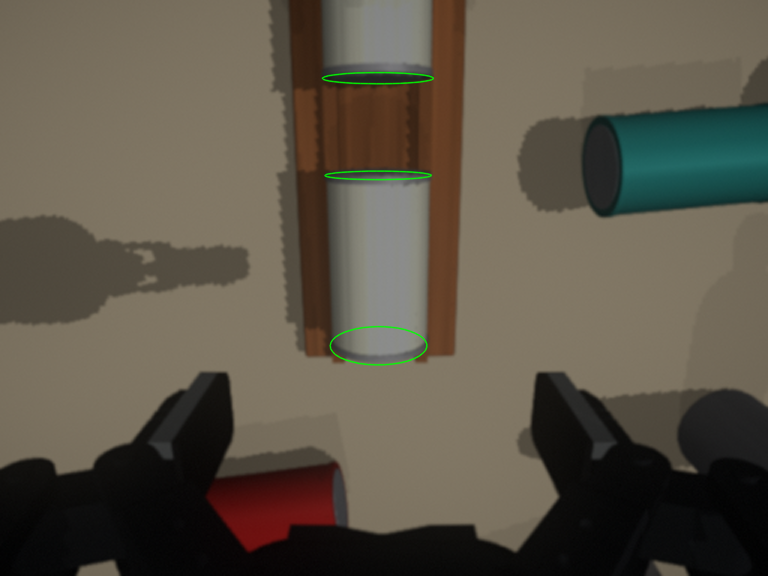

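The overlay fits the long can: its ends are at rows 175 and 345, and it is centred at column 378 between the fingers. The red look-alike is clear of them. I'll descend and grasp now.

Call:
{"method": "arm_command", "body": {"motion": [[-1, -1, 0, 15, 0, 0, 0], [-1, -1, 0, 45, 0, 0, 0], [-1, -1, 0, 80, 0, 0, 0], [-1, -1, 0, 110, 0, 0, 0], [-1, -1, 0, 130, 0, 0, 0], [-1, -1, 0, 145, 0, 0, 0], [-1, -1, 0, 154, 0, 0, 0], [-1, -1, 0, 158, 0, 0, 0], [-1, -1, 0, 158, 0, 0, 0], [0.2, -1, 0, 158, 0, 0, 0], [0.5, -1, 0, 158, 0, 0, 0], [1, -1, 0, 158, 0, 0, 0], [1, -1, 0, 158, 0, 0, 0], [1, -1, 0, 158, 0, 0, 0], [1, -1, 0, 158, 0, 0, 0], [1, -1, 0, 158, 0, 0, 0]], "grip_force": 40}}

```text
time: 2.7
eef_pos: [0.4772, 0.1724, 0.0445]
ee_rot: [[0.974, -0.228, 0.003], [-0.228, -0.974, 0.0], [0.002, -0.001, -1.0]]
wrist_force: [-1.0, -0.5, 6.3]
grip_width: 0.0569
```

Call:
{"method": "arm_command", "body": {"motion": [[1, 0, 0, -4, 0, 0, 0], [1, 0, 0, -15, 0, 0, 0], [1, 0, 0, -40, 0, 0, 0], [1, 0, 0, -75, 0, 0, 0], [1, 0, 0, -105, 0, 0, 0], [1, 0, 0, -130, 0, 0, 0], [1, 0, 0, -145, 0, 0, 0], [1, 0, 0, -150, 0, 0, 0], [1, 0, 0, -150, 0, 0, 0]]}}

```text
time: 3.6
eef_pos: [0.4761, 0.1723, 0.194]
ee_rot: [[0.974, -0.228, 0.001], [-0.228, -0.974, 0.0], [0.001, -0.001, -1.0]]
wrist_force: [0.1, -0.4, -2.1]
grip_width: 0.0566
```

Run:
```python
from fit import *
w=cap("wrist","w2"); s=env.get_state(); R=np.array(s["ee_rot"]); P=np.array(s["eef_pos"]); print(s["time"],P,s["grip_width"],s["wrist_force"])
b=load("side0")
# bottle base estimate
q=atz(b,(330,203),0.); print("flask front base",q, "axis ~", q[:2]+.034*np.array([.45,.89]), atz(b,(343,125),.2))
T=np.array([p[0],p[1],.2]); print("delta tool mm",(R.T@(T-P)*1000).round(1))
X=np.array([[x,y,z] for y in(-.05,.05) for x,z in((-.029,.002),(.029,.002),(0,.031))]); 
im=cv2.resize(w["image"][:,:,::-1],None,fx=1.5,fy=1.5)
o=P+R@np.array([0,0,.002]); ends=cyl(o-np.array([0,0,.0])+R@np.array([0,-.0,0]),R[:,1],.1)
for e in ends: cv2.polylines(im,[np.round(proj(w,e)*1.5).astype(int)],False,(0,255,0),1)
cv2.imwrite("pics/ow2.png",im)
```

```text
A [0.46457793 0.12366651 0.041     ] B [0.49973535 0.27344005 0.041     ] 0.1538445836421516
long mid [0.47600421 0.17234341 0.041     ] axis yaw 76.78972183389992
chute [ 0.57755587 -0.19902972] 1.8618015322324228 0.07728210593669152 [-0.8 -0.2  0.4  0.4  0.2  0.1  0.1 -0.2  0.6]
3.65 [0.47551457 0.17213649 0.1929282 ] 0.05663648285229268 [ 0.14868836 -0.17436529 -2.29639463]
flask front base [ 0.68809197 -0.03657643  0.        ] axis ~ [ 0.70339197 -0.00631643] [ 0.68350228 -0.02885921  0.2       ]
delta tool mm [184.1 338.1  -7.1]
```

View pics/ow2.png

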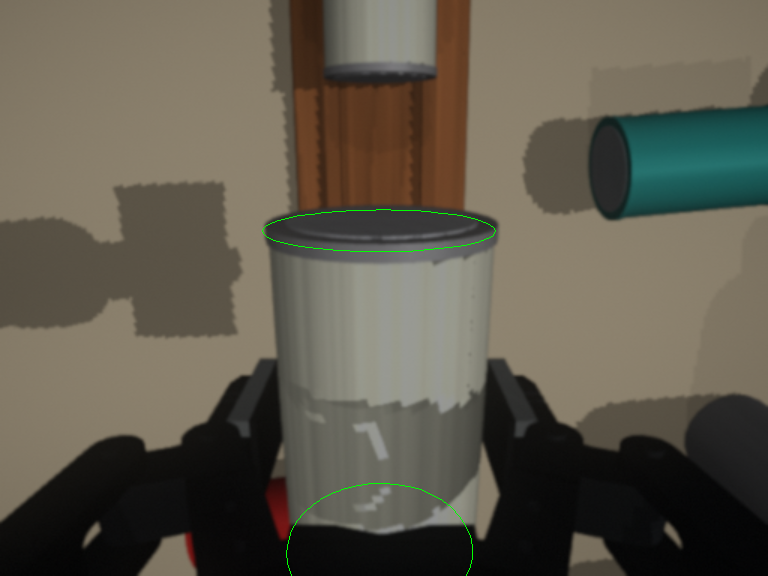

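The can hangs square and centred in the grip, its top end at about (380,230) matching the prediction. The short can is still in place. I'll carry it over the chute, bowing the path away from the bottle.

Call:
{"method": "arm_command", "body": {"motion": [[1, 4, 8, -1, 0, 0, 0], [1, 12, 28, -3, 0, 0, -1], [1, 22, 55, -5, 0, 0, -2], [1, 33, 85, -7, 0, 0, -3], [1, 45, 118, -7, 0, 0, -4.5], [1, 60, 152, -7, 0, 0, -6], [1, 76, 185, -7, 0, 0, -7.5], [1, 94, 217, -7, 0, 0, -9], [1, 113, 247, -7, 0, 0, -10.5], [1, 132, 275, -7, 0, 0, -12], [1, 150, 299, -7, 0, 0, -13.5], [1, 166, 319, -7, 0, 0, -14.5], [1, 178, 332, -7, 0, 0, -15.1], [1, 184, 338, -7, 0, 0, -15.1], [1, 184, 338, -7, 0, 0, -15.1], [1, 184, 338, -7, 0, 0, -15.1]]}}

```text
time: 5.25
eef_pos: [0.5773, -0.1979, 0.1998]
ee_rot: [[0.999, 0.034, -0.002], [0.034, -0.999, 0.001], [-0.001, -0.001, -1.0]]
wrist_force: [-0.7, -0.9, -1.6]
grip_width: 0.0566
```

Run:
```python
from fit import *
w=cap("scene","s3"); v=cap("wrist","w3");x=cap("side","d3"); s=env.get_state(); R=np.array(s["ee_rot"]); P=np.array(s["eef_pos"]); print(s["time"],P,R.round(3).tolist(),s["grip_width"],s["wrist_force"])
T=np.array([p[0],p[1],.087]); print("delta tool mm",(R.T@(T-P)*1000).round(1))
lm=P+R@[0,0,.002]; a=overlay(x,lm,R[:,1],p,"a");b=overlay(v,lm,R[:,1],p,"b")
cv2.imwrite("pics/ow3.png",np.hstack([a[60:560,250:650],b[76:576,180:580]]))
```

```text
A [0.46457793 0.12366651 0.041     ] B [0.49973535 0.27344005 0.041     ] 0.1538445836421516
long mid [0.47600421 0.17234341 0.041     ] axis yaw 76.78972183389992
chute [ 0.57755587 -0.19902972] 1.8618015322324228 0.07728210593669152 [-0.8 -0.2  0.4  0.4  0.2  0.1  0.1 -0.2  0.6]
5.4 [ 0.57747752 -0.19768915  0.20029817] [[0.999, 0.034, -0.001], [0.034, -0.999, 0.0], [-0.001, -0.001, -1.0]] 0.05669993551420042 [-0.20216724  0.56261422 -2.68963731]
delta tool mm [1.000e-01 1.400e+00 1.133e+02]
```

View pics/ow3.png

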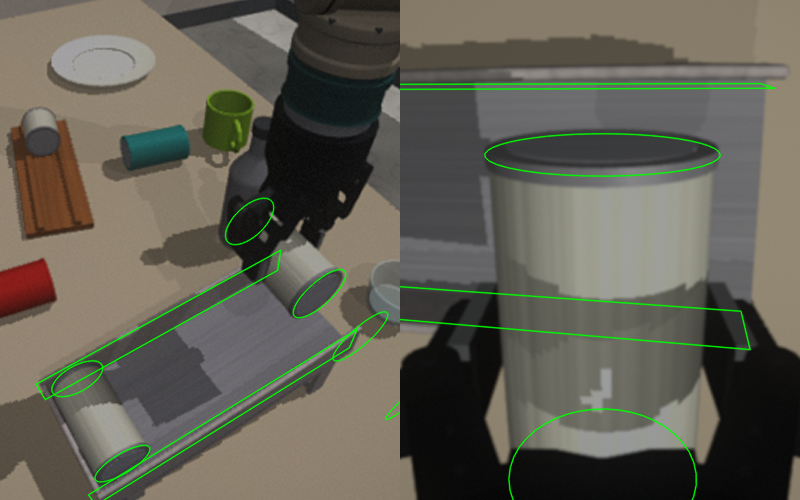

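The can hangs crosswise between the walls, about 113 mm up. The wrist view shows the far wall within about 2–3 mm of the model, at row 80 against a predicted 85. The rest still holds the short can, and the bottle is untouched. Now I'll lower the can.

Call:
{"method": "arm_command", "body": {"motion": [[1, 2, 0, 6, 0, 0, 0], [1, 2, 0, 22, 0, 0, 0], [1, 2, 0, 42, 0, 0, 0], [1, 2, 0, 60, 0, 0, 0], [1, 2, 0, 75, 0, 0, 0], [1, 2, 0, 87, 0, 0, 0], [1, 2, 0, 96, 0, 0, 0], [1, 2, 0, 101, 0, 0, 0], [1, 2, 0, 104, 0, 0, 0], [1, 2, 0, 104, 0, 0, 0], [1, 2, 0, 104, 0, 0, 0]]}}

```text
time: 6.5
eef_pos: [0.5805, -0.1991, 0.097]
ee_rot: [[0.999, 0.033, 0.001], [0.033, -0.999, -0.0], [0.001, 0.001, -1.0]]
wrist_force: [-0.1, -0.2, -2.5]
grip_width: 0.0567
```

Run:
```python
from fit import *
w=cap("scene","s4");x=cap("side","d4"); s=env.get_state(); R=np.array(s["ee_rot"]); P=np.array(s["eef_pos"]); print(s["time"],P,s["grip_width"],s["wrist_force"])
a=cv2.resize(x["image"][180:380,240:440,::-1],None,fx=2,fy=2);b=cv2.resize(w["image"][140:340,90:290,::-1],None,fx=2,fy=2)
cv2.imwrite("pics/ow4.png",np.hstack([a,b]))
```

```text
A [0.46457793 0.12366651 0.041     ] B [0.49973535 0.27344005 0.041     ] 0.1538445836421516
long mid [0.47600421 0.17234341 0.041     ] axis yaw 76.78972183389992
chute [ 0.57755587 -0.19902972] 1.8618015322324228 0.07728210593669152 [-0.8 -0.2  0.4  0.4  0.2  0.1  0.1 -0.2  0.6]
6.6 [ 0.58051078 -0.19904726  0.09703059] 0.056633794184347615 [-0.20210124  0.16317094 -1.41868466]
```

View pics/ow4.png

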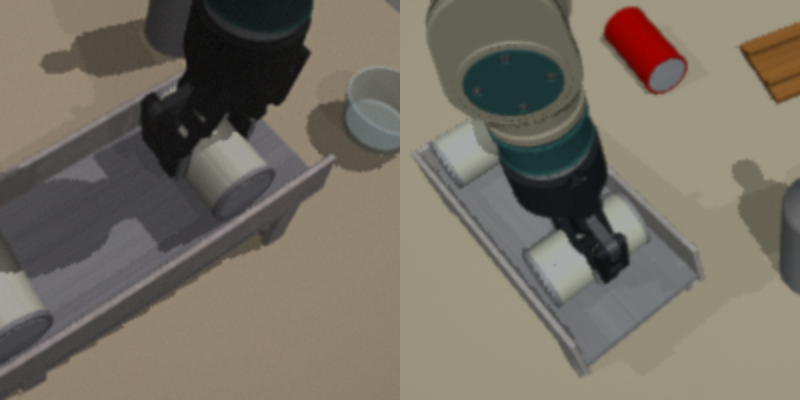

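Both views show the can inside the walls, square and clear of both, about 6 mm above the floor. I'll lower it gently until it touches.

Call:
{"method": "arm_command", "body": {"motion": [[1, 0, 0, 2, 0, 0, 0], [1, 0, 0, 4, 0, 0, 0], [1, 0, 0, 5, 0, 0, 0], [1, 0, 0, 5, 0, 0, 0], [1, 0, 0, 5, 0, 0, 0]]}}

```text
time: 7.1
eef_pos: [0.5799, -0.1988, 0.0912]
ee_rot: [[0.999, 0.033, -0.0], [0.033, -0.999, 0.0], [-0.0, -0.0, -1.0]]
wrist_force: [0.5, 0.4, -2.5]
grip_width: 0.0566
```

Call:
{"method": "arm_command", "body": {"motion": [[1, 0, 0, 1, 0, 0, 0], [1, 0, 0, 1, 0, 0, 0], [1, 0, 0, 1, 0, 0, 0]]}}

```text
time: 7.4
eef_pos: [0.58, -0.1988, 0.0912]
ee_rot: [[0.999, 0.033, 0.0], [0.033, -0.999, -0.0], [0.0, 0.0, -1.0]]
wrist_force: [-3.3, 0.3, 5.8]
grip_width: 0.0567
```

The force jump to +5.8 N shows contact with the floor. I'll ease up, open, then lift out quickly so the finger doesn't hold the can back.

Call:
{"method": "arm_command", "body": {"motion": [[1, 0, 0, -1, 0, 0, 0], [0.2, 0, 0, -1, 0, 0, 0], [-0.5, 0, 0, -1, 0, 0, 0], [-1, 0, 0, -1, 0, 0, 0], [-1, 0, 0, -2, 0, 0, 0], [-1, 0, 0, -4, 0, 0, 0], [-1, 0, 0, -12, 0, 0, 0], [-1, 0, 0, -40, 0, 0, 0], [-1, 0, 0, -78, 0, 0, 0], [-1, 0, 0, -110, 0, 0, 0], [-1, 0, 0, -130, 0, 0, 0], [-1, 0, 0, -135, 0, 0, 0], [-1, 0, 0, -135, 0, 0, 0], [-1, 0, 0, -135, 0, 0, 0], [-1, 0, 0, -135, 0, 0, 0], [-1, 0, 0, -135, 0, 0, 0], [-1, 0, 0, -135, 0, 0, 0], [-1, 0, 0, -135, 0, 0, 0]]}}

```text
time: 9.2
eef_pos: [0.5798, -0.1987, 0.2247]
ee_rot: [[0.999, 0.033, -0.001], [0.033, -0.999, 0.0], [-0.001, -0.0, -1.0]]
wrist_force: [-0.2, 0.0, -0.2]
grip_width: 0.0854
```

Run:
```python
from fit import *
w=cap("scene","s5");x=cap("side","d5"); s=env.get_state(); print(s["time"],s["eef_pos"],s["grip_width"],s["wrist_force"])
b=overlay(w,tf(p,np.array([[-.137,0,-.019]]))[:,0],np.array([-np.sin(p[2]),np.cos(p[2]),0]),p,"b")
a=overlay(x,tf(p,np.array([[-.137,0,-.019]]))[:,0],np.array([-np.sin(p[2]),np.cos(p[2]),0]),p,"a")
cv2.imwrite("pics/ow5.png",np.hstack([a[130:570,200:620],b[130:570,120:500]]))
```

```text
A [0.46457793 0.12366651 0.041     ] B [0.49973535 0.27344005 0.041     ] 0.1538445836421516
long mid [0.47600421 0.17234341 0.041     ] axis yaw 76.78972183389992
chute [ 0.57755587 -0.19902972] 1.8618015322324228 0.07728210593669152 [-0.8 -0.2  0.4  0.4  0.2  0.1  0.1 -0.2  0.6]
9.3 [ 0.5799265  -0.19878794  0.22507456] 0.08576595167960485 [-0.77205811 -0.19897525 -0.40018615]
```

View pics/ow5.png

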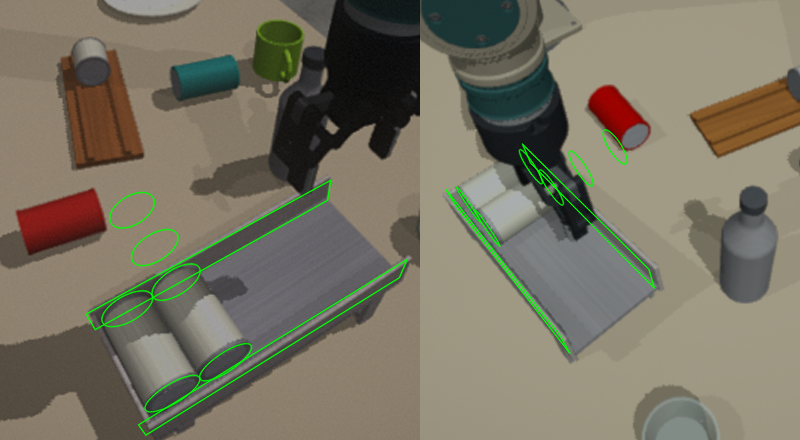

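The loaded can lies against the stored can on its predicted outline. The short can, bottle and look-alikes haven't moved. I'll check that it's at rest, then hand in.

Call:
{"method": "arm_command", "body": {"motion": [[-1, 0, 0, 0, 0, 0, 0], [-1, 0, 0, 0, 0, 0, 0], [-1, 0, 0, 0, 0, 0, 0], [-1, 0, 0, 0, 0, 0, 0], [-1, 0, 0, 0, 0, 0, 0]]}}

```text
time: 9.8
eef_pos: [0.58, -0.1988, 0.2254]
ee_rot: [[0.999, 0.033, 0.0], [0.033, -0.999, -0.0], [0.0, 0.0, -1.0]]
wrist_force: [-0.4, 0.5, -0.1]
grip_width: 0.0856
```

Run:
```python
from h import *
x=cap("side","d6"); d=np.abs(x["image"].astype(int)-load("d5")["image"])[270:384,190:310].max(2); print("max/mean diff chute",d.max(),d.mean(),(d>40).sum())
if (d>40).sum()<30: print(env.finish_job())
```

```text
max/mean diff chute 27 2.26937134502924 0
the job is handed in; nothing more can be done
None
```

The long can is loaded and the job is handed in, at about 9.9 s on the robot's clock. I picked the can off the rest, turned it crosswise, lowered it between the walls at the high end until it touched the floor, and let go. It rolled down on its own.

- **Final position:** it lies square against the stored can, on the predicted outline in the side view. Two side pictures about 0.5 s apart showed no movement.
- **Other objects:** in the final pictures the short can, the bottle and the red and turquoise look-alikes look unmoved.
- **Gripper and forces:** the gripper is open, about 0.13 m above the chute and touching nothing. The highest wrist reading I saw was about 7 N.
- **Disagreement:** the wrist and scene views put the chute about 2–5 mm from where the side-view fit did. That was well within the clearance, and I saw no contact with the side walls. No check failed.

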